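Push the vial plate home in the sampler's loading corner

ROBOT

A 6-joint arm with a two-finger parallel gripper is mounted at the origin on the work surface. World frame = base frame: x ahead of the robot, y to its left, z up, the work surface at z = 0. Lengths are in m, angles in rad, forces in N, time in s.
With the tool pointing down it reaches from about 0.35 to 0.875 m from the base axis. Payload 4.2 kg.
Tool frame: the origin (TCP) lies midway between the tips of the shut fingers; the grasp point (between the pads) lies 19 mm behind it (arm.grasp_offset is the distance from the TCP to the grasp point, in m); z points along the fingers, y is the line along which they close (so a half turn about z gives the same grasp; the last joint's range is limited). The gripper opens to 85 mm and grips with 20 to 120 N. Pads are 22 mm wide; open, the fingers measure 114 mm over their backs; the gripper's body (76 mm by 85 mm) begins 54 mm behind the grasp point. The pads swing forward as they close: fully open they stand 13 mm farther back than shut.
Start: joints at [-1.077, 0.385, 0.008, 0, -1.194, -0.259], TCP at [0.145, -0.608, 0.203] pointing down, gripper open.
Joint ranges: [-3.14, 3.14], [-1.21, 2.06], [-1.07, 1.41], [-3.16, 2.05], [-2.99, -0.16], [-3.1, 3.1]. Speed limits (rad/s): [2.79, 2.79, 3.14, 3.14, 3.14, 3.14].

INTERFACE

Orientations are given as a rotation vector (axis times angle).
In Python, from bench import arm, snapshot gives the robot as it stands.
- The arm moves only by the shell command python3 -m handwheel 'ROWS' [FORCE]. ROWS is JSON, a list of rows, each an object with "delta_pos": the shift along the tool's x, y, z in mm, a list of three; "twist": the turn, a rotation vector about the tool's x, y, z in rad, a list of three; "hand": the closure in counts, from 0 (fully open) to 255 (shut). In form: [{"delta_pos": [x, y, z], "twist": [rx, ry, rz], "hand": hand}, ...]. A call has 1 to 8 rows; each row is the pose to reach, as a shift and turn from the pose commanded when the call began, along the tool's axes at that moment; what a row does not reach only later rows make up. A row lasts 1/10 s, in which the tool goes at most 50 mm and 8.59 degrees, less where a joint would pass 70% of its speed; a pose out of reach is approached as far as the arm can. A call with a gripper value outside its range is refused whole. The fingers move at their own pace and stop on an object; FORCE is the grip in N (left out, the last holds). Time passes only in rows, so rows that repeat a pose let the fingers close. It gives the time, the measured TCP pose, the force, the opening and the grip force at its end, in the units of the state.
- arm.sense(): the state, without advancing time (a new reading comes with each control period).
- snapshot(name): name is "scene" or "top" or "wrist"; returns a dict with "frame" (384x512x3 uint8, blue, green, red), "z_map" (384x512 float32, m along the optical axis (not along the pixel's ray), 0 where there is no reading), "camera_matrix" (3x3 intrinsics, pixels), "k1" (the pictures are not rectified: a ray, as slopes to the right and down, at radius r is drawn at 1 + k1 r^2 times it, then the intrinsics apply), "position" and "rotation" of the camera in the world; the wrist camera has in their place "mount" (4x4, takes a point from camera to tool coordinates, whose origin is the TCP and whose axes are the flange's). Camera axes: x right, y up, looking along -z (the intrinsics and any distortion apply to the point x, -y, -z); pixel columns grow to the right and rows downward; lengths in m; the calibration is good to about 2 mm. A picture is of the moment at which its call begins: read the wrist's pose just before it.
- arm.job_done(): hands the job in; it is judged then, once.
The state is a dict: "t": time; "joint_positions": joint angles; "joint_vel": joint speeds; "joint_efforts": joint torques, N m; "ee_pos": TCP position; "ee_rot": TCP orientation; "contact_force": force on the tool from outside, world axes, zero at the start; "torque": the same for the moment, N m; "finger_gap": finger opening in m; "gripper_force": force on a finger pad.
Only numpy, scipy, OpenCV 4.12 (cv2) and the standard library are available. Lean on these libraries where they do the work, as an engineer would, in place of code of your own. Each camera call takes 0.05 s, during which the arm holds its last target. There are 200 camera calls.

TASK

Push the plate of small vials across the bench into the sampler's loading corner until it sits flush against both the back stop and the side stop. Only push it: do not lift it off the bench or tip it, and leave the other things on the bench where they stand.

Things in the scene. Friction and masses are not known exactly. Their poses are not given: they have to be found in the camera images.
- vial_plate: the vial plate: a loose grey plastic block 86 mm (its own x) x 128 mm (its own y) x 30 mm high with upright sides and rows of small brown capped vials rising to 46 mm (the row at its +y end is empty). 0.3 to 0.55 kg, slides on the bench with 1.5 to 4 N, up to 15 N while it rubs along a stop. Origin: centre of its underside; z up
- dock: the sampler's L-shaped loading corner, fixed to the bench, beside a blue-grey module (190 mm high, dock x -50 to +220, y +100 to +310 mm). Origin: the point on the bench where the centre of the plate's underside comes when home, plate axes then parallel to the dock's. Open towards dock -x and -y, no lip. The plate starts 60 to 110 mm short in dock x, 60 to 170 mm in dock y, turned up to 0.4 rad
- back_stop (a point): the back stop: an aluminium bar 24 mm high, 14 mm thick, along the dock's y from -112 to +86 mm. The point lies on the bench at the foot of its face, at dock x = +43 mm, y = 0; axes as the dock's
- side_stop (a point): the side stop: a like bar along the dock's x from -45 to +45 mm. The point lies on the bench at the foot of its face, at dock x = 0, y = +64 mm; axes as the dock's
- flat_plate: bystander: flat white 96-well plate, 86 (x) x 128 (y) x 18 mm high, lying behind the back stop. Origin: centre of its underside
- tube_rack: bystander: open rack of tall capped tubes, 180 (x) x 60 (y) mm, 114 mm high with its tubes. Origin: centre of its underside
- amber_bottle: bystander: brown bottle with a cap, 68 mm diameter, 140 mm high. Origin: centre of its underside
- clear_bottle: bystander: clear bottle with a cap, 68 mm diameter, 140 mm high. Origin: centre of its underside
- beaker: bystander: clear beaker, 68 mm diameter, 85 mm high. Origin: centre of its underside
- tip_box: bystander: closed box of pipette tips, 85 (x) x 122 (y) x 70 mm high. Origin: centre of its underside
- loose_vial: bystander: one small brown vial, 12 mm diameter, 32 mm high, standing near the free end of the side stop. Origin: centre of its underside

How it is judged:
At the end, for the whole second after the job is handed in: The vial plate lies flat and still on the bench, its centre within 4 mm of the home point along both of the dock's axes and turned less than 0.04 rad from square, so that it is against both stops (x of vial_plate in the frame of dock between -0.004 and 0.004 m and y of vial_plate in the frame of dock between -0.004 and 0.004 m and angle between the x axis of vial_plate and the x axis of dock, either way round below 0.04 rad and height (world z) of vial_plate below 0.004 m and angle between vial_plate's own z axis and vertical below 0.05 rad and linear speed of vial_plate below 0.01 m/s); the robot touches nothing.
It fails at once if the vial plate is lifted off the bench or tipped up (height (world z) of vial_plate above 0.01 m or angle between vial_plate's own z axis and vertical above 0.15 rad).
It fails at once if another thing on the bench is shifted by more than 20 mm or knocked over (distance of any of flat_plate, tube_rack, amber_bottle, clear_bottle, beaker, tip_box, loose_vial from where it was at the start of the episode above 0.02 m or angle between any of flat_plate, tube_rack, amber_bottle, clear_bottle, beaker, tip_box, loose_vial's own z axis and vertical above 0.4 rad).
It also fails if it takes over 58 s, if anything falls off the work surface, if the arm or the gripper's body presses on something with over 40 N, if the wrist force passes 120 N, or if a joint passes its speed limit or range.

## Working session

There is one attempt and no reset: what is moved stays moved. The work goes in short steps, Python scripts to look and compute and a shell command to move; the robot and the scene stay as the last step left them, time stands still between calls to the robot, and variables do not carry over. Pictures are saved under pics/ and viewed, at most 10 in all, crops included, and the job is handed in when it is done.

```bash
ls; mkdir -p pics; cat > h.py <<'E'
import numpy as np, cv2
from bench import arm, snapshot
from scipy.spatial.transform import Rotation as R
def cloud(s):
    """world xyz for every pixel (NaN w/o depth), fixed cameras"""
    K=np.array(s["camera_matrix"]);h,w=s["z_map"].shape
    u,v=np.meshgrid(np.arange(w),np.arange(h))
    xd=(u-K[0,2])/K[0,0];yd=(v-K[1,2])/K[1,1]
    x,y=xd.copy(),yd.copy()
    for _ in range(10):
        f=1+s["k1"]*(x*x+y*y);x=xd/f;y=yd/f
    z=s["z_map"].astype(float);z[z==0]=np.nan
    p=np.stack([x*z,-y*z,-z],-1)
    if "mount" in s:
        st=s["st"];M=np.array(s["mount"]);p=p@M[:3,:3].T+M[:3,3]
        return p@R.from_rotvec(st["ee_rot"]).as_matrix().T+np.array(st["ee_pos"])
    Rm=np.array(s["rotation"]);
    if Rm.shape!=(3,3): Rm=R.from_rotvec(Rm).as_matrix() if Rm.size==3 else R.from_quat(Rm).as_matrix()
    return p@Rm.T+np.array(s["position"])
E
python3 - <<'E'
from h import *
for n in("top","scene"):
    s=snapshot(n); cv2.imwrite(f"pics/{n}0.png",s["frame"]); np.savez(f"{n}0.npz",p=cloud(s),f=s["frame"]); print(n,s["position"],s["rotation"],s["k1"])
st=arm.sense();print(st["ee_pos"],st["ee_rot"],st["t"],st["finger_gap"])
E
```

```text
pics
top [ 0.38111151 -0.11776022  1.08148907] [ 0.13976788 -0.15660557 -1.54641231] -0.00014545263558197457
scene [1.25053069 0.12297235 0.6572015 ] [0.56333336 0.81050451 1.78951288] -0.07990298676964502
[ 0.145294   -0.60728906  0.20222391] [ 3.67671073e-01 -3.11967353e+00 -3.04363770e-03] 0.1 0.08544166151960417
```

View pics/top0.png

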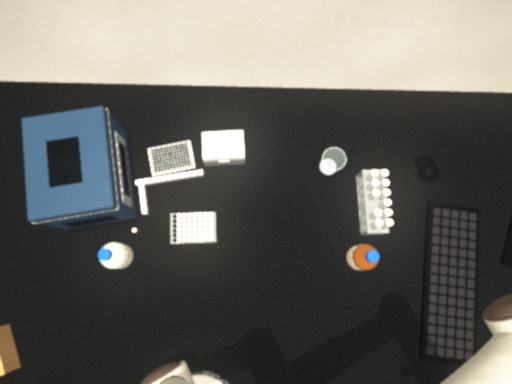

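View pics/scene0.png

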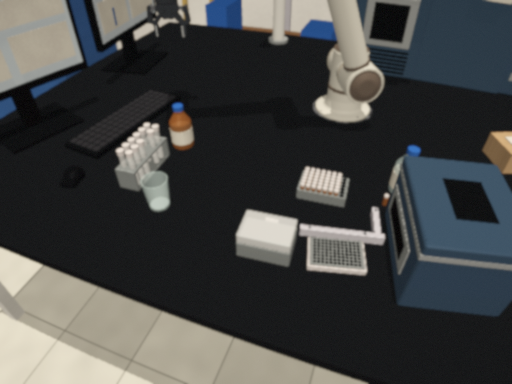

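The top view shows the plate at about (193,228). The back stop runs (137,182) to (203,172) and the side stop (140,182) to (146,214). The loose vial is at (134,230), the clear bottle at (115,256) and the module at left. Next I'll turn these into world coordinates.

```bash
python3 - <<'E'
from h import *
d=np.load("top0.npz");p=d["p"];g=d["f"].astype(int)
br=g.min(2)
def rect(x0,x1,y0,y1,zl,zh,name,thr=100):
    m=np.zeros(br.shape,bool);m[y0:y1,x0:x1]=1
    m&=(p[...,2]>zl)&(p[...,2]<zh)
    q=p[m][:,:2]
    r=cv2.minAreaRect((q*1000).astype(np.float32));print(name,m.sum(),"z",np.round(np.percentile(p[m][:,2],[10,50,90]),3),"rect",r, "corners",cv2.boxPoints(r).round(0).tolist())
rect(160,228,200,255,.015,.06,"plate")
rect(160,228,200,255,.036,.06,"vials")
rect(150,207,168,190,.012,.035,"back+?")
rect(134,150,186,218,.012,.035,"side")
rect(128,140,224,238,.01,.05,"vial")
rect(98,134,240,272,.02,.16,"bottle")
rect(200,248,128,167,.03,.09,"tipbox")
print("bench z",np.nanmedian(p[270:300,180:300,2]))
for n,(u,v) in dict(bs_r=(203,172),bs_l=(137,182),ss_end=(146,214)).items(): print(n,p[v,u])
# depth map of corner rows
big=cv2.resize(d["f"][130:280,90:260],None,fx=4.5,fy=4,interpolation=cv2.INTER_CUBIC);cv2.imwrite("pics/crop0.png",big)
E
```

```text
plate 1395 z [0.029 0.035 0.048] rect ((499.355224609375, 34.61793518066406), (86.57682800292969, 128.35621643066406), 3.2077419757843018) corners [[453.0, 96.0], [460.0, -32.0], [546.0, -27.0], [539.0, 101.0]]
vials 649 z [0.04  0.046 0.049] rect ((499.2684020996094, 29.881675720214844), (79.49439239501953, 105.17020416259766), 3.220017671585083) corners [[457.0, 80.0], [463.0, -25.0], [542.0, -20.0], [536.0, 85.0]]
back+? 451 z [0.015 0.023 0.027] rect ((654.2619018554688, 90.36511993408203), (43.97774124145508, 152.4583740234375), 2.8646960258483887) corners [[628.0, 165.0], [636.0, 13.0], [680.0, 15.0], [672.0, 168.0]]
side 169 z [0.018 0.024 0.027] rect ((574.8195190429688, 194.5592803955078), (82.4161376953125, 37.355220794677734), 9.114850997924805) corners [[531.0, 206.0], [537.0, 170.0], [618.0, 183.0], [613.0, 220.0]]
vial 22 z [0.017 0.032 0.036] rect ((488.3210754394531, 199.2584991455078), (9.619500160217285, 10.066079139709473), 16.06154441833496) corners [[482.0, 203.0], [485.0, 193.0], [494.0, 196.0], [492.0, 205.0]]
bottle 712 z [0.049 0.098 0.14 ] rect ((415.5245666503906, 234.679443359375), (64.08050537109375, 67.60734558105469), 85.73834991455078) corners [[379.0, 205.0], [447.0, 200.0], [452.0, 264.0], [384.0, 269.0]]
tipbox 1339 z [0.057 0.071 0.073] rect ((732.6328125, -45.40323257446289), (87.36262512207031, 120.94403076171875), 4.21199369430542) corners [[685.0, 12.0], [694.0, -109.0], [781.0, -103.0], [772.0, 18.0]]
bench z 0.0007212179034072896
bs_r [0.66743678 0.01464465 0.00233032]
bs_l [0.62683351 0.20210787 0.02667136]
ss_end [0.53708855 0.17633715 0.00108273]
```

View pics/crop0.png

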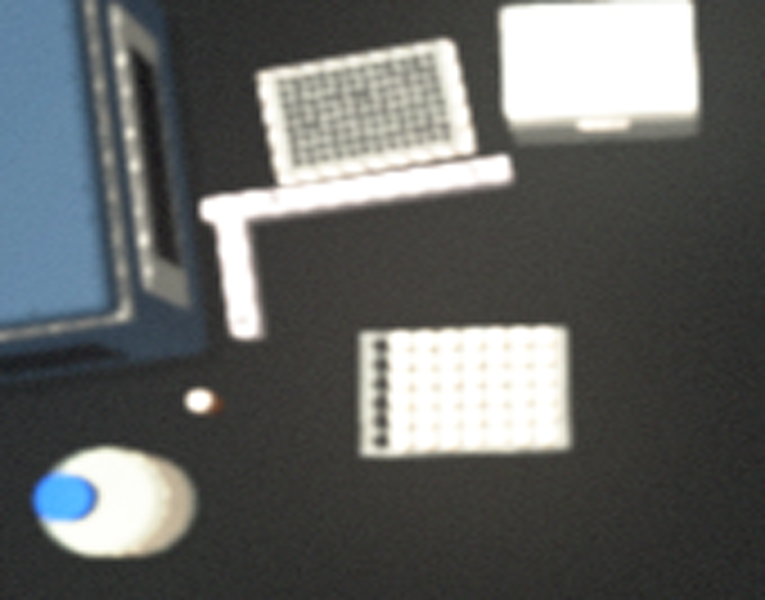

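The crop shows the back stop's front edge running from about (255,218) to (512,183), and the side stop's inner edge from (258,225) to (262,335). The plate is well clear of both. I'll fit the stop faces and set up the dock frame.

```bash
cat > dock.py <<'E'
from h import *
d=np.load("top0.npz");p=d["p"];g=d["f"].astype(int).min(2)
ok=(p[...,2]>.019)&(p[...,2]<.03)&(g>130)
def edge(pts): # robust line, direction & point
    vx,vy,x,y=cv2.fitLine(pts.astype(np.float32),cv2.DIST_HUBER,0,.001,.001).ravel();return np.array([vx,vy]),np.array([x,y])
b=[]
for u in range(150,200):
    v=[v for v in range(168,192) if ok[v,u]]
    if v: b.append(p[max(v),u,:2])
s=[]
for v in range(190,212):
    u=[u for u in range(134,152) if ok[v,u]]
    if u: s.append(p[v,max(u),:2])
b=np.array(b);s=np.array(s)
db,cb=edge(b);ds,cs=edge(s)
if db[1]<0:db=-db
if ds[0]<0:ds=-ds
yb=np.arctan2(-db[0],db[1]);ys=np.arctan2(ds[1],ds[0])
yaw=(yb*3+ys)/4
ex=np.array([np.cos(yaw),np.sin(yaw)]);ey=np.array([-ex[1],ex[0]])
o=ex*(cb@ex-.043)+ey*(cs@ey-.064)
if __name__=="__main__":
    print(yb,ys,"yaw",yaw,"origin",o, "resid",np.std((b-cb)@ex),np.std((s-cs)@ey))
    print("sstop end x", ((s-o)@ex).min(), "bs y range",((b-o)@ey).min(),((b-o)@ey).max())
    for n,c in dict(plate=(.4994,.0346),vial=(.488,.199),bottle=(.4155,.2347)).items():
        q=np.array(c)-o;print(n,q@ex,q@ey)
E
python3 dock.py
```

```text
0.18591495 0.19739728 yaw 0.18878554 origin [0.59541404 0.11642883] resid 0.0008325392406077902 0.0009141153944696649
sstop end x -0.04089689875620894 bs y range -0.10306644536996579 0.04189382717394852
plate -0.1096646496372187 -0.06235638066556046
vial -0.09000978961753486 0.1012620970306199
bottle -0.15452199111449363 0.14993360616836957
```

```bash
cat > go.py <<'E'
import sys
from dock import *
def dk(q): q=np.array(q)[:2]-o;return np.array([q@ex,q@ey])
def status():
    st=arm.sense();Rt=R.from_rotvec(st["ee_rot"]).as_matrix()
    f=np.array(st["contact_force"]);print("t %.2f dock"%st["t"],(dk(st["ee_pos"])*1e3).round(1),"z %.1f"%(st["ee_pos"][2]*1e3),"F dock",(f[:2]@ex).round(1),(f[:2]@ey).round(1),f[2].round(1),"gap %.3f"%st["finger_gap"]);return st,Rt
def plan(x,y,z,a): # mm in dock, tool-y yaw relative to dock y
    st,Rt=status()
    t=np.r_[o+ex*x/1e3+ey*y/1e3,z/1e3]
    yy=-np.sin(yaw+a),np.cos(yaw+a),0
    Y=np.array(yy);Z=np.array([0,0,-1.]);X=np.cross(Y,Z)
    T=np.stack([X,Y,Z],1)
    print("delta",((t-st["ee_pos"])@Rt*1e3).round(1),"twist",R.from_matrix(Rt.T@T).as_rotvec().round(3))
if __name__=="__main__": plan(*map(float,sys.argv[1:5]))
E
python3 go.py -205 -62 150 0; python3 -c "
from go import *
st=arm.sense();print(R.from_rotvec(st['ee_rot']).as_matrix().round(3))"
```

```text
t 0.10 dock [-577.9 -626.4] z 202.2 F dock -0.9 0.4 0.3 gap 0.085
delta [-398.4  546.6   53.3] twist [ 0.002 -0.     0.046]
[[-0.973 -0.232 -0.001]
 [-0.232  0.973  0.002]
 [ 0.     0.002 -1.   ]]
```

```bash
python3 -m handwheel '[{"delta_pos":[-28,38,0],"twist":[0,0,0.01],"hand":60},{"delta_pos":[-56,77,0],"twist":[0,0,0.02],"hand":60},{"delta_pos":[-84,115,0],"twist":[0,0,0.046],"hand":60},{"delta_pos":[-112,154,0],"twist":[0,0,0.046],"hand":60},{"delta_pos":[-140,192,0],"twist":[0,0,0.046],"hand":60},{"delta_pos":[-168,231,0],"twist":[0,0,0.046],"hand":60},{"delta_pos":[-196,269,0],"twist":[0,0,0.046],"hand":60},{"delta_pos":[-220,300,0],"twist":[0,0,0.046],"hand":60}]'; python3 go.py -205 -62 150 0
```

```text
t: 0.9
ee_pos: [0.2895, -0.2628, 0.2031]
ee_rot: [-0.297, 3.127, 0.0]
contact_force: [0.9, 0.2, 0.5]
finger_gap: 0.0652
gripper_force: 0.0
t 0.90 dock [-371.6 -315.1] z 203.1 F dock 0.9 0.0 0.5 gap 0.065
delta [-166.7  253.    53.2] twist [0. 0. 0.]
```

```bash
python3 -m handwheel '[{"delta_pos":[-28,42,5],"twist":[0,0,0],"hand":60},{"delta_pos":[-56,84,10],"twist":[0,0,0],"hand":60},{"delta_pos":[-84,126,20],"twist":[0,0,0],"hand":60},{"delta_pos":[-112,168,30],"twist":[0,0,0],"hand":60},{"delta_pos":[-140,210,40],"twist":[0,0,0],"hand":60},{"delta_pos":[-167,253,53],"twist":[0,0,0],"hand":60},{"delta_pos":[-167,253,53],"twist":[0,0,0],"hand":60},{"delta_pos":[-167,253,53],"twist":[0,0,0],"hand":60}]'; python3 go.py -205 -62 8 0; python3 - <<'E'
from h import *
st=arm.sense();s=snapshot("wrist");s["st"]=st
cv2.imwrite("pics/w1.png",s["frame"]);np.savez("w1.npz",p=cloud(s),f=s["frame"])
E
```

```text
t: 1.7
ee_pos: [0.406, 0.0161, 0.1494]
ee_rot: [0.3, -3.125, 0.001]
contact_force: [-0.0, -0.8, -0.2]
finger_gap: 0.0653
gripper_force: 0.0
t 1.70 dock [-204.9  -63. ] z 149.4 F dock -0.2 -0.8 -0.2 gap 0.065
delta [ -0.2   1.1 141.4] twist [-0.    -0.002  0.003]
```

View pics/w1.png

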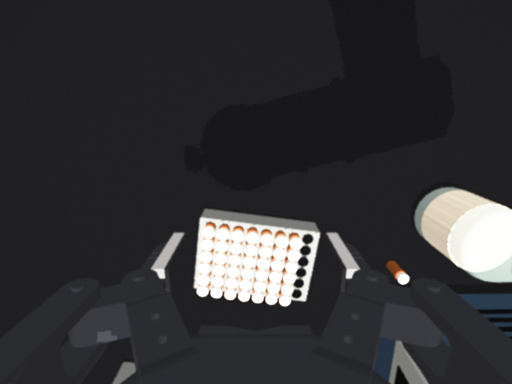

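The wrist view shows the open fingers at (170,255) and (340,255), with the plate at x 195–318 between and ahead of them. The vial at (398,272) and the bottle are clear, so I'll descend behind the plate.

```bash
python3 -m handwheel '[{"delta_pos":[0,1,40],"twist":[0,0,0],"hand":60},{"delta_pos":[0,1,80],"twist":[0,0,0],"hand":60},{"delta_pos":[0,1,115],"twist":[0,0,0],"hand":60},{"delta_pos":[0,1,136],"twist":[0,0,0],"hand":60},{"delta_pos":[0,1,146],"twist":[0,0,0],"hand":60},{"delta_pos":[0,1,146],"twist":[0,0,0],"hand":60}]'; python3 go.py -160 -62 3 0
```

```text
t: 2.35
ee_pos: [0.4045, 0.014, 0.0033]
ee_rot: [0.291, -3.125, 0.002]
contact_force: [-0.1, 0.2, -0.6]
finger_gap: 0.0652
gripper_force: 0.0
t 2.35 dock [-206.7  -64.7] z 3.3 F dock -0.1 0.2 -0.6 gap 0.065
delta [-46.7   2.9   0.2] twist [-0.001 -0.003 -0.003]
```

```bash
python3 -m handwheel '[{"delta_pos":[-15,2,0],"twist":[0,0,0],"hand":60},{"delta_pos":[-25,2,0],"twist":[0,0,0],"hand":60},{"delta_pos":[-34,2,0],"twist":[0,0,0],"hand":60},{"delta_pos":[-42,2,0],"twist":[0,0,0],"hand":60},{"delta_pos":[-50,2,0],"twist":[0,0,0],"hand":60},{"delta_pos":[-58,2,0],"twist":[0,0,0],"hand":60},{"delta_pos":[-66,2,0],"twist":[0,0,0],"hand":60},{"delta_pos":[-72,2,0],"twist":[0,0,0],"hand":60}]'; cat > look.py <<'E'
from go import *
status()
q=cloud(snapshot("top"));c=np.stack([(q[...,:2]-o)@ex,(q[...,:2]-o)@ey],-1)*1e3
# vial tops + deck: plate between stops; exclude tool by height
m=(q[...,2]>.036)&(q[...,2]<.056)&(c[...,0]>-155)&(c[...,0]<50)&(c[...,1]>-140)&(c[...,1]<72)
n,l,s,_=cv2.connectedComponentsWithStats(m.astype(np.uint8))
k=1+s[1:,4].argmax();r=cv2.minAreaRect(c[l==k].astype(np.float32));b=cv2.boxPoints(r)
e=b-np.roll(b,1,0);i=np.hypot(*e.T).argmax();v=e[i]*np.sign(e[i][1])
a=np.arctan2(-v[0],v[1]);ce=np.array(r[0])+5*np.array([-np.sin(a),np.cos(a)])
print("vials rect",np.round(r[1],1),"n",s[k,4],"plate centre",ce.round(1),"yaw %.3f"%a)
E
python3 look.py
```

```text
t: 3.15
ee_pos: [0.4769, 0.0316, 0.0042]
ee_rot: [-0.296, 3.128, 0.0]
contact_force: [-2.3, -0.4, 1.1]
finger_gap: 0.0651
gripper_force: 1.2
t 3.15 dock [-132.3  -61.1] z 4.2 F dock -2.3 0.1 1.1 gap 0.065
vials rect [39.9 64.4] n 189 plate centre [-76.1 -95.3] yaw 1.567
```

```bash
python3 -m handwheel '[{"delta_pos":[-9,0,0],"twist":[0,0,0],"hand":60},{"delta_pos":[-18,0,0],"twist":[0,0,0],"hand":60},{"delta_pos":[-27,0,0],"twist":[0,0,0],"hand":60},{"delta_pos":[-36,0,0],"twist":[0,0,0],"hand":60},{"delta_pos":[-45,0,0],"twist":[0,0,0],"hand":60},{"delta_pos":[-53,0,0],"twist":[0,0,0],"hand":60},{"delta_pos":[-60,0,0],"twist":[0,0,0],"hand":60},{"delta_pos":[-66,0,0],"twist":[0,0,0],"hand":60}]'; python3 look.py
```

```text
t: 4.0
ee_pos: [0.5417, 0.0439, 0.0041]
ee_rot: [0.296, -3.128, -0.0]
contact_force: [-1.6, -0.2, -0.9]
finger_gap: 0.0653
gripper_force: 0.9
t 4.00 dock [-66.4 -61.1] z 4.1 F dock -1.6 0.1 -0.9 gap 0.065
vials rect [63.6 37.9] n 180 plate centre [ -1.  -96.1] yaw -1.532
```

```bash
python3 -m handwheel '[{"delta_pos":[-4,0,0],"twist":[0,0,0],"hand":60},{"delta_pos":[-8,0,0],"twist":[0,0,0],"hand":60},{"delta_pos":[-10,0,0],"twist":[0,0,0],"hand":60}]'; python3 go.py -54 -61 3 0
```

```text
t: 4.35
ee_pos: [0.5513, 0.0458, 0.0043]
ee_rot: [-0.296, 3.127, 0.0]
contact_force: [-1.3, 0.2, 0.7]
finger_gap: 0.0653
gripper_force: 1.1
t 4.35 dock [-56.6 -61.1] z 4.3 F dock -1.2 0.4 0.7 gap 0.065
delta [-2.6  0.1  1.3] twist [0. 0. 0.]
```

```bash
python3 -m handwheel '[{"delta_pos":[-2,0,0],"twist":[0,0,0],"hand":60},{"delta_pos":[-3,0,0],"twist":[0,0,0],"hand":60}]'; python3 go.py -54 -61 3 0;  python3 -m handwheel '[{"delta_pos":[-2,0,0],"twist":[0,0,0],"hand":60},{"delta_pos":[-3,0,0],"twist":[0,0,0],"hand":60}]'; python3 go.py -54 -61 3 0
```

```text
t: 4.55
ee_pos: [0.5537, 0.0462, 0.0042]
ee_rot: [0.296, -3.127, 0.0]
contact_force: [-3.0, -0.7, 1.7]
finger_gap: 0.0654
gripper_force: 1.8
t 4.55 dock [-54.2 -61.1] z 4.2 F dock -3.1 -0.1 1.7 gap 0.065
delta [-0.2  0.1  1.2] twist [-0.    -0.001 -0.   ]
t: 4.75
ee_pos: [0.5535, 0.0459, 0.0038]
ee_rot: [0.294, -3.121, 0.002]
contact_force: [-9.3, -0.7, 6.6]
finger_gap: 0.0656
gripper_force: 4.5
t 4.75 dock [-54.4 -61.4] z 3.8 F dock -9.3 1.1 6.6 gap 0.066
delta [-0.4  0.4  0.8] twist [-0.    -0.007 -0.001]
```

```bash
python3 -m handwheel '[{"delta_pos":[10,0,0],"twist":[0,0,0],"hand":60},{"delta_pos":[25,0,0],"twist":[0,0,0],"hand":60},{"delta_pos":[30,0,-45],"twist":[0,0,0],"hand":80},{"delta_pos":[30,0,-90],"twist":[0,0,0],"hand":100},{"delta_pos":[30,0,-120],"twist":[0,0,0],"hand":100},{"delta_pos":[30,0,-120],"twist":[0,0,0],"hand":100}]'; python3 go.py -12 -170 120 -1.571;python3 go.py -12 -170 120 1.571; python3 - <<'E'
from h import *
print(np.round(snapshot("wrist")["mount"],3)); print(np.round(arm.sense()["joint_positions"],2))
E
python3 look.py
```

```text
t: 5.35
ee_pos: [0.5317, 0.0425, 0.1299]
ee_rot: [-0.297, 3.113, 0.004]
contact_force: [1.4, 0.7, -0.5]
finger_gap: 0.052
gripper_force: 0.0
t 5.35 dock [-76.5 -60.7] z 129.9 F dock 1.5 0.4 -0.5 gap 0.052
delta [ -64.2 -109.4   10.7] twist [0.012 0.01  1.572]
t 5.35 dock [-76.5 -60.7] z 129.9 F dock 1.5 0.4 -0.5 gap 0.052
delta [ -64.2 -109.4   10.7] twist [-0.01   0.012 -1.57 ]
[[-0.001  0.962  0.273  0.069]
 [ 1.     0.001  0.001  0.002]
 [ 0.001  0.273 -0.962 -0.171]
 [ 0.     0.     0.     1.   ]]
[ 0.38  0.29 -0.34  0.   -0.93 -1.77]
t 5.40 dock [-78.5 -60.7] z 127.1 F dock -1.2 -0.7 0.1 gap 0.052
vials rect [63.  54.5] n 246 plate centre [ 12.7 -87.7] yaw -1.568
```

```bash
python3 -m handwheel '[{"delta_pos":[0,-25,0],"twist":[0,0,-0.145],"hand":100},{"delta_pos":[0,-50,0],"twist":[0,0,-0.29],"hand":100},{"delta_pos":[-10,-75,0],"twist":[0,0,-0.435],"hand":100},{"delta_pos":[-30,-100,0],"twist":[0,0,-0.58],"hand":100},{"delta_pos":[-50,-109,0],"twist":[0,0,-0.725],"hand":100},{"delta_pos":[-64,-109,0],"twist":[0,0,-0.87],"hand":100},{"delta_pos":[-64,-109,0],"twist":[0,0,-1.015],"hand":100},{"delta_pos":[-64,-109,0],"twist":[0,0,-1.16],"hand":100}]'; python3 go.py -12 -170 120 1.571; python3 look.py
```

```text
t: 6.25
ee_pos: [0.6103, -0.054, 0.1216]
ee_rot: [1.967, -2.446, -0.003]
contact_force: [0.4, 0.2, 0.1]
finger_gap: 0.052
gripper_force: 0.0
t 6.25 dock [ -17.3 -170.2] z 121.6 F dock 0.4 0.1 0.1 gap 0.052
delta [-2.3 -4.8  1.6] twist [ 0.003 -0.    -0.406]
t 6.25 dock [ -17.3 -170.2] z 121.6 F dock 0.4 0.1 0.1 gap 0.052
vials rect [79.6 99.2] n 650 plate centre [ -0.9 -60.2] yaw 0.005
```

```bash
python3 -m handwheel '[{"delta_pos":[-2,-4,0],"twist":[0,0,-0.14],"hand":100},{"delta_pos":[-2,-5,20],"twist":[0,0,-0.28],"hand":100},{"delta_pos":[-2,-5,40],"twist":[0,0,-0.406],"hand":100},{"delta_pos":[-2,-5,75],"twist":[0,0,-0.406],"hand":100},{"delta_pos":[-2,-5,105],"twist":[0,0,-0.406],"hand":100},{"delta_pos":[-2,-5,118],"twist":[0,0,-0.406],"hand":100},{"delta_pos":[-2,-5,118],"twist":[0,0,-0.406],"hand":100}]'; python3 go.py -12 -75 3 1.571; python3 look.py
```

```text
t: 7.0
ee_pos: [0.6141, -0.0533, 0.0033]
ee_rot: [2.411, -2.007, -0.006]
contact_force: [-0.2, -0.4, 0.1]
finger_gap: 0.0519
gripper_force: 0.0
t 7.00 dock [ -13.5 -170.2] z 3.3 F dock -0.2 -0.3 0.1 gap 0.052
delta [-95.2  -0.9   0.3] twist [ 0.006  0.    -0.006]
t 7.00 dock [ -13.5 -170.2] z 3.3 F dock -0.2 -0.3 0.1 gap 0.052
vials rect [99.4 70.3] n 528 plate centre [ -5.4 -60.2] yaw -0.008
```

```bash
python3 -m handwheel '[{"delta_pos":[-12,-1,0],"twist":[0,0,0],"hand":100},{"delta_pos":[-22,-1,0],"twist":[0,0,0],"hand":100},{"delta_pos":[-32,-1,0],"twist":[0,0,0],"hand":100},{"delta_pos":[-40,-1,0],"twist":[0,0,0],"hand":100},{"delta_pos":[-48,-1,0],"twist":[0,0,0],"hand":100},{"delta_pos":[-56,-1,0],"twist":[0,0,0],"hand":100},{"delta_pos":[-64,-1,0],"twist":[0,0,0],"hand":100},{"delta_pos":[-70,-1,0],"twist":[0,0,0],"hand":100}]'; python3 go.py -12 -75 3 1.571; python3 look.py
```

```text
t: 7.85
ee_pos: [0.6042, 0.0165, 0.0064]
ee_rot: [-2.416, 2.008, -0.0]
contact_force: [-0.0, -2.7, 1.8]
finger_gap: 0.052
gripper_force: 1.4
t 7.85 dock [-10.2 -99.8] z 6.4 F dock -0.5 -2.7 1.8 gap 0.052
delta [-24.8   1.9   3.4] twist [-0.    -0.    -0.005]
t 7.85 dock [-10.2 -99.8] z 6.4 F dock -0.5 -2.7 1.8 gap 0.052
vials rect [87.7 62.2] n 368 plate centre [ -8.8 -22.4] yaw -0.021
```

```bash
python3 -m handwheel '[{"delta_pos":[-5,0,2],"twist":[0,0,0],"hand":100},{"delta_pos":[-10,0,2],"twist":[0,0,0],"hand":100},{"delta_pos":[-15,0,2],"twist":[0,0,0],"hand":100},{"delta_pos":[-19,0,2],"twist":[0,0,0],"hand":100},{"delta_pos":[-21,0,2],"twist":[0,0,0],"hand":100}]'; python3 -m handwheel '[{"delta_pos":[-2,0,0],"twist":[0,0,0],"hand":100},{"delta_pos":[-3,0,0],"twist":[0,0,0],"hand":100}]';python3 look.py
```

```text
t: 8.4
ee_pos: [0.6, 0.0371, 0.0039]
ee_rot: [2.416, -2.008, -0.001]
contact_force: [0.2, -0.5, 0.4]
finger_gap: 0.0518
gripper_force: 0.8
t: 8.6
ee_pos: [0.5995, 0.0397, 0.004]
ee_rot: [2.416, -2.008, -0.001]
contact_force: [-0.1, -1.9, -0.7]
finger_gap: 0.0518
gripper_force: 0.7
t 8.60 dock [-10.4 -76.1] z 4.0 F dock -0.5 -1.9 -0.7 gap 0.052
vials rect [63.7 93.6] n 404 plate centre [-8.9 -4.8] yaw 0.009
```

```bash
for i in 1; do python3 -m handwheel '[{"delta_pos":[-2,0,0],"twist":[0,0,0],"hand":100},{"delta_pos":[-3,0,0],"twist":[0,0,0],"hand":100}]';done; python3 go.py -10 -75 3 1.571; python3 -m handwheel '[{"delta_pos":[-1,0,0],"twist":[0,0,0],"hand":100},{"delta_pos":[-2,0,0],"twist":[0,0,0],"hand":100}]'; python3 go.py -10 -75 3 1.571
```

```text
t: 8.85
ee_pos: [0.5991, 0.0426, 0.004]
ee_rot: [2.416, -2.008, -0.0]
contact_force: [-0.2, -1.1, -1.4]
finger_gap: 0.0524
gripper_force: 0.7
t 8.85 dock [-10.3 -73.2] z 4.0 F dock -0.4 -1.0 -1.4 gap 0.052
delta [ 1.8 -0.3  1. ] twist [ 0.     0.    -0.005]
t: 9.05
ee_pos: [0.599, 0.0443, 0.0042]
ee_rot: [2.416, -2.007, 0.001]
contact_force: [1.3, -5.9, -0.3]
finger_gap: 0.0519
gripper_force: 2.7
t 9.05 dock [-10.  -71.5] z 4.2 F dock 0.1 -6.0 -0.3 gap 0.052
delta [ 3.5 -0.1  1.2] twist [ 0.    -0.    -0.005]
```

```bash
python3 -m handwheel '[{"delta_pos":[-1,0,0],"twist":[0,0,0],"hand":100},{"delta_pos":[-2,0,0],"twist":[0,0,0],"hand":100}]'; python3 -m handwheel '[{"delta_pos":[10,0,0],"twist":[0,0,0],"hand":100},{"delta_pos":[30,0,0],"twist":[0,0,0],"hand":100},{"delta_pos":[50,0,-40],"twist":[0,0,0],"hand":100},{"delta_pos":[90,0,-80],"twist":[0,0,0],"hand":100},{"delta_pos":[130,0,-120],"twist":[0,0,0],"hand":100},{"delta_pos":[130,0,-120],"twist":[0,0,0],"hand":100}]'; python3 look.py; python3 go.py -95 -10 120 0; python3 - <<'E'
from h import *
s=snapshot("top");cv2.imwrite("pics/c2.png",cv2.resize(s["frame"][130:280,90:260],None,fx=4.5,fy=4,interpolation=cv2.INTER_CUBIC))
E
```

```text
t: 9.25
ee_pos: [0.5992, 0.0445, 0.0047]
ee_rot: [2.416, -2.005, 0.003]
contact_force: [3.6, -12.2, 1.3]
finger_gap: 0.0516
gripper_force: 6.3
t: 9.85
ee_pos: [0.6255, -0.0841, 0.1294]
ee_rot: [-2.409, 2.007, -0.011]
contact_force: [-0.3, -0.4, 0.5]
finger_gap: 0.052
gripper_force: 0.0
t 9.85 dock [  -8.1 -202.6] z 129.4 F dock -0.4 -0.3 0.5 gap 0.052
vials rect [83.6 79.8] n 572 plate centre [ -0.9 -11.2] yaw -0.009
t 9.90 dock [  -8.5 -202.5] z 128.8 F dock 1.2 -0.2 0.3 gap 0.052
delta [-191.8   88.1    7.9] twist [-0.008  0.006  1.563]
```

View pics/c2.png

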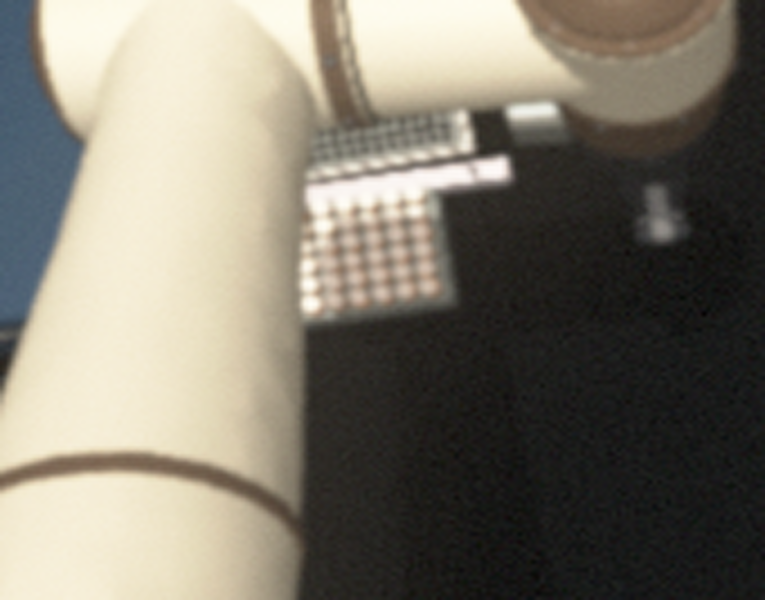

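The plate's near end looks flush with the back stop, with its edge at about (310–440,190). The arm hides the side-stop end, so I'll move to the -x side, which clears the view and prepares a gentle seating push.

```bash
python3 -m handwheel '[{"delta_pos":[0,35,0],"twist":[0,0,0.145],"hand":100},{"delta_pos":[0,75,0],"twist":[0,0,0.29],"hand":100},{"delta_pos":[0,115,0],"twist":[0,0,0.435],"hand":100},{"delta_pos":[-20,150,0],"twist":[0,0,0.58],"hand":100},{"delta_pos":[-40,165,0],"twist":[0,0,0.725],"hand":100},{"delta_pos":[-60,165,0],"twist":[0,0,0.87],"hand":100},{"delta_pos":[-60,165,0],"twist":[0,0,1.015],"hand":100},{"delta_pos":[-60,165,0],"twist":[0,0,1.16],"hand":100}]'; python3 look.py; python3 go.py -95 -10 120 0; python3 - <<'E'
from h import *
s=snapshot("top");np.savez("top3.npz",p=cloud(s),f=s["frame"]);cv2.imwrite("pics/c3.png",cv2.resize(s["frame"][150:230,120:220],None,fx=7,fy=7,interpolation=cv2.INTER_CUBIC))
E
```

```text
t: 10.75
ee_pos: [0.4475, -0.0511, 0.1228]
ee_rot: [0.914, -3.003, -0.002]
contact_force: [-0.6, 0.3, -1.2]
finger_gap: 0.0519
gripper_force: 0.0
t 10.75 dock [-176.7 -136.8] z 122.8 F dock -0.5 0.4 -1.2 gap 0.052
vials rect [102.   78.9] n 711 plate centre [-1.2 -2.1] yaw -0.004
t 10.80 dock [-176.7 -137. ] z 122.8 F dock 0.6 0.4 0.9 gap 0.052
delta [-124.5   85.4    2.6] twist [ 0.001 -0.003  0.398]
```

View pics/c3.png

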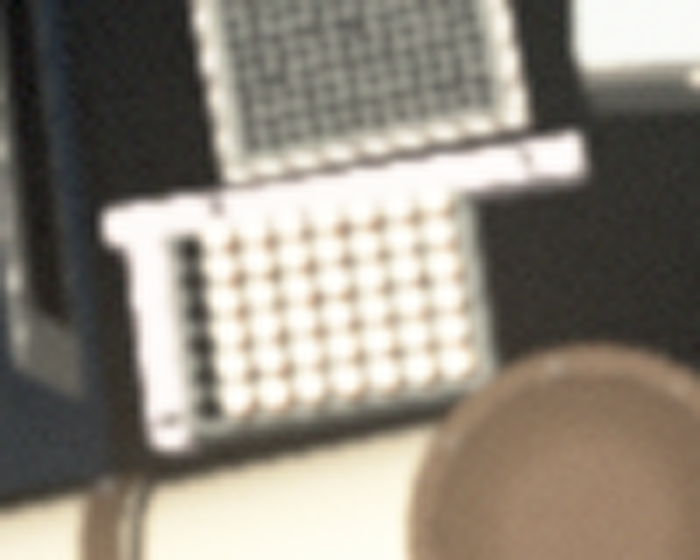

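The plate is against both stops: the side-stop edge at about (180,330) and the back-stop edge at about (330,200) show no gap. I'll finish with one gentle seating push in x.

```bash
python3 -m handwheel '[{"delta_pos":[-30,25,0],"twist":[0,0,0.14],"hand":100},{"delta_pos":[-60,50,0],"twist":[0,0,0.28],"hand":100},{"delta_pos":[-95,75,0],"twist":[0,0,0.398],"hand":100},{"delta_pos":[-124,85,20],"twist":[0,0,0.398],"hand":100},{"delta_pos":[-124,85,60],"twist":[0,0,0.398],"hand":100},{"delta_pos":[-124,85,100],"twist":[0,0,0.398],"hand":100},{"delta_pos":[-124,85,117],"twist":[0,0,0.398],"hand":100},{"delta_pos":[-124,85,117],"twist":[0,0,0.398],"hand":100}]'; python3 go.py -56 -10 4 0
```

```text
t: 11.65
ee_pos: [0.501, 0.0865, 0.0035]
ee_rot: [0.312, -3.118, 0.004]
contact_force: [-0.6, 0.1, -0.4]
finger_gap: 0.0515
gripper_force: 0.0
t 11.65 dock [-98.4 -11.7] z 3.5 F dock -0.6 0.2 -0.4 gap 0.052
delta [-42.4   1.2  -0.8] twist [-0.002 -0.009  0.011]
```

```bash
python3 -m handwheel '[{"delta_pos":[-12,1,0],"twist":[0,0,0.01],"hand":100},{"delta_pos":[-24,1,0],"twist":[0,0,0.01],"hand":100},{"delta_pos":[-33,1,0],"twist":[0,0,0.01],"hand":100},{"delta_pos":[-38,1,0],"twist":[0,0,0.01],"hand":100},{"delta_pos":[-41,1,0],"twist":[0,0,0.01],"hand":100}]'; python3 -m handwheel '[{"delta_pos":[-2,0,0],"twist":[0,0,0],"hand":100},{"delta_pos":[-3,0,0],"twist":[0,0,0],"hand":100}]';python3 go.py -56 -10 4 0
```

```text
t: 12.15
ee_pos: [0.5441, 0.0962, 0.0076]
ee_rot: [0.292, -3.127, 0.0]
contact_force: [-4.3, -0.3, 2.8]
finger_gap: 0.0517
gripper_force: 2.0
t: 12.35
ee_pos: [0.544, 0.0958, 0.0068]
ee_rot: [0.292, -3.122, 0.002]
contact_force: [-7.2, 0.7, 4.5]
finger_gap: 0.0516
gripper_force: 3.7
t 12.35 dock [-54.3 -10.7] z 6.8 F dock -6.9 2.1 4.5 gap 0.052
delta [1.7 0.7 2.8] twist [-0.001 -0.007 -0.002]
```

```bash
python3 -m handwheel '[{"delta_pos":[8,0,0],"twist":[0,0,0],"hand":100},{"delta_pos":[30,0,0],"twist":[0,0,0],"hand":100},{"delta_pos":[55,-10,-40],"twist":[0,0,0],"hand":100},{"delta_pos":[80,-45,-80],"twist":[0,0,0],"hand":100},{"delta_pos":[100,-90,-120],"twist":[0,0,0],"hand":100},{"delta_pos":[120,-130,-120],"twist":[0,0,0],"hand":100},{"delta_pos":[120,-170,-120],"twist":[0,0,0],"hand":100},{"delta_pos":[120,-170,-120],"twist":[0,0,0],"hand":100}]'; python3 look.py; python3 - <<'E'
from h import *
s=snapshot("top");cv2.imwrite("pics/c4.png",cv2.resize(s["frame"][130:280,90:260],None,fx=4.5,fy=4,interpolation=cv2.INTER_CUBIC))
E
```

```text
t: 13.15
ee_pos: [0.4609, -0.0965, 0.1285]
ee_rot: [-0.283, 3.125, -0.001]
contact_force: [-0.2, 0.9, -1.1]
finger_gap: 0.0518
gripper_force: 0.0
t 13.15 dock [-172.1 -183.9] z 128.5 F dock -0.0 0.9 -1.1 gap 0.052
vials rect [100.9  79.3] n 659 plate centre [-0.7 -3.2] yaw -0.011
```

View pics/c4.png

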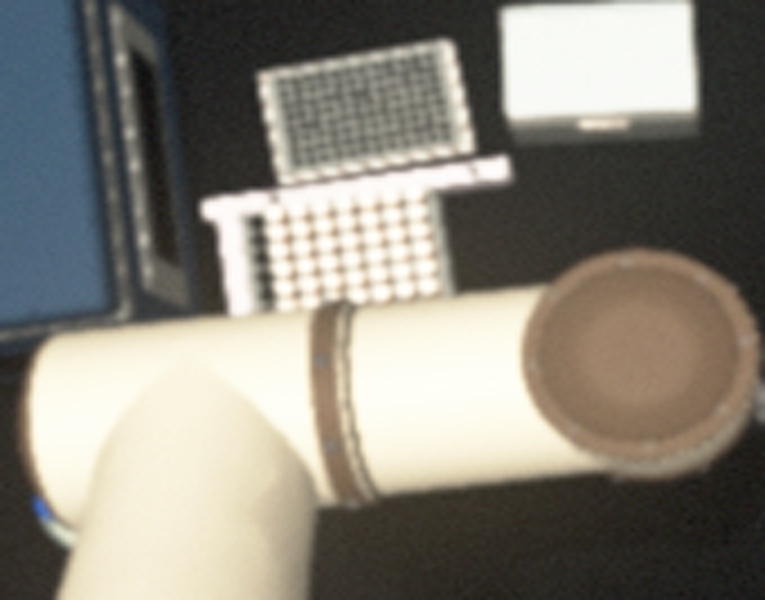

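The view still shows the plate flush against both stops, at about (250,260) and (340,195). The flat plate and tip box haven't moved, and both pushes ended in a hard force rise.

```bash
python3 -c "
from bench import arm
print(arm.job_done())"
```

```text
the job is handed in; nothing more can be done
None
```

I pushed the vial plate into the loading corner until both stops resisted (about 9 N at the back, 12 N at the side), backed the arm clear and handed the job in; the last top view shows it flush, measured about 1 mm (x) and 3 mm (y) from home and 0.01 rad off square, but no verdict was returned.

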